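Hold the badge clip open over the pink price card

ROBOT

A 6-joint arm with a two-finger parallel gripper is mounted at the origin on a cart in front of the work surface, level with it; the furniture and walls round the work are solid. World frame = base frame: x ahead of the robot, y to its left, z up, the work surface at z = 0. Lengths are in mm, angles in rad, forces in N, time in s.
With the tool pointing down it reaches from about 350 to 875 mm from the base axis. Payload 4.2 kg.
Tool frame: the origin (TCP) lies between the finger pads; the fingertips stand 25 mm ahead of it and the grasp point (between the pads) lies 6 mm ahead of it; z points along the fingers, y is the line along which they close (so a half turn about z gives the same grasp; the last joint's range is limited). The gripper opens to 85 mm and grips with 20 to 120 N. Pads are 22 mm wide; open, the fingers measure 114 mm over their backs; the gripper's body (76 mm by 85 mm) begins 54 mm behind the grasp point. The pads swing forward as they close: fully open they stand 13 mm farther back than shut.
Start: joints at [-0.976, 0.385, 0.008, 0, -1.194, -0.259], TCP at [205.968, -590.065, 256.312] pointing down, gripper open.
Joint ranges: [-3.14, 3.14], [-1.21, 2.06], [-1.07, 1.41], [-3.16, 2.05], [-2.99, -0.16], [-3.1, 3.1]. Speed limits (rad/s): [2.79, 2.79, 3.14, 3.14, 3.14, 3.14].

INTERFACE

Orientations are given as a unit quaternion [x, y, z, w].
In Python, from bench import read_state, imaging, workorder, nets gives the robot as it stands.
- The arm moves only by the tool apply_moves, never from a script. Its argument "rows" is a list of rows, each an object with "hand": the opening, from -1 (shut) to 1 (fully open); "delta_pos": the shift along the tool's x, y, z in mm, a list of three; "yaw": the turn about the tool's z in rad. A call has 1 to 12 rows; each row is the pose to reach, as a shift and turn from the pose commanded when the call began, along the tool's axes at that moment; what a row does not reach only later rows make up. A row lasts 1/12 s, in which the tool goes at most 41.7 mm and 7.16 degrees, less where a joint would pass 70% of its speed; a pose out of reach is approached as far as the arm can. A call with a gripper value outside its range is refused whole. The fingers move at their own pace and stop on an object; the grip force is fixed at half the most. Time passes only in rows, so rows that repeat a pose let the fingers close. It gives the time, the measured TCP pose, the force, the opening and the grip force at its end, in the units of the state.
- read_state(): the state, without advancing time (a new reading comes with each control period).
- imaging.get_image(name): name is "side" or "top"; returns a dict with "pixels" (384x512x3 uint8, red, green, blue), "fx", "fy", "cx", "cy" (pixels), "dist" ([k1, k2, p1, p2, k3] as OpenCV has them; the pictures are not rectified), "xyz" and "rotation" of the camera in the world. Camera axes: x right, y down, z forward; pixel columns grow to the right and rows downward; lengths in mm; the calibration is good to about 2 mm. A picture is of the moment at which its call begins. There is no depth.
- workorder.job_done(): hands the job in; it is judged then, once.
Trained networks look in the newest picture that a camera, given by its name, has taken for a name from the list of things; names that differ only in an ending like _2 or _b are one class to them, and where a whole thing is asked for, a point or a joint stands for the part that bears it (a point fixed in the world has none). Each returns a list of dicts, best first, with "score" (0 to 1); they miss things now and then, are a little off and sometimes report something else, mostly with a low value. They report only what shows in the picture. A call takes as long as a camera call.
- nets.find_in(camera, query): "location" ([row, column] in pixels, amid what is visible of it).
- nets.pinpoint(camera, query): "location" ([row, column] in pixels: a listed point, or the origin of a listed thing).
The state is a dict: "clock": time; "joints": joint angles; "joint_vel": joint speeds; "joint_efforts": joint torques, N m; "position": TCP position; "ee_rot": TCP orientation; "contact_force": force on the tool from outside, world axes, zero at the start; "wrist_torque": the same for the moment, N m; "gripper_width": finger opening in mm; "grasp_force": force on a finger pad.
Only numpy, scipy, OpenCV 4.12 (cv2) and the standard library are available. Lean on these libraries where they do the work, as an engineer would, in place of code of your own. Each camera call takes 0.05 s, during which the arm holds its last target. There are 200 camera calls.

TASK

Squeeze the tails of the blue spring clip to open it, lift it off the metal rail, and turn it so that its round red-and-yellow badge is on the printed side of the pink price card. Lower it over the middle of that card's top edge and finish there while still holding it: jaws spread wide, one on each side of the card, tips clearly below the card's edge, and the card touching nothing of the clip, so that a colleague can slip today's offer in before it closes. Leave the pink card standing where it is and the other things in their places.

Things in the scene. Friction and masses are not known exactly. Their poses are not given: they have to be found in the camera images.
- clip: Blue spring clip, 60 g, two equal halves on a steel pivot, parked astride the rail's strip, jaws down. Origin midway between the jaw tips (lowest points, shut); z up to the tails, x through the thickness (badge side -x), y along the pivot. 28 mm wide in y (pivot pin 34). Pivot 45 mm above the origin. Springs shut when let go.
- clip_tails (a point): Middle plane of the clip between its two tails, 72 mm above the origin: pinch here along x from above. Tails run from 47 to 90 mm above the origin (94 when open); span over their outsides 50 mm at the top when parked, 23 mm and parallel when fully open. About 10 N on each tail opens it to its firm stop.
- badge (a point): Centre of the round badge on the outside of the front (-x) jaw: 28 mm disc, red with a yellow centre, 4 mm thick, centred 14 mm above the clip's origin.
- clip_front (a joint): Angle (rad) of the front half (badge) about the pivot: 0 as parked on the 4 mm strip, -0.04 shut on nothing, grows as the jaw opens, stop at 0.3.
- clip_back (a joint): The same for the back half (+x side of the clip, no badge).
- tip_front (a point): Inner lower edge of the front (badge) jaw, on its middle. Fully open it lies 15 mm to -x of the clip's middle plane and 2.6 mm above the clip's origin, so the mouth is 30 mm wide at the tips; it narrows upwards, to 15 mm wide 24 mm above the tips.
- tip_back (a point): The same for the back jaw.
- clip_rail: Fixed rail for parked clips: wooden foot 46 x 130 x 14 mm with an upright aluminium strip 4 mm thick (x), 110 mm long (y), top edge 60 mm above the counter. Origin under its centre. The parked clip's origin is 40 mm above the counter, so its jaws reach 20 mm down the strip.
- pink_card: Loose price stand (60 g): wooden block 24 x 60 x 18 mm holding an upright PINK card. Origin under the block's centre, z up. The card is 62 mm wide (y), 6 mm thick (from x = -2 to +4 mm) and its top edge is 59 mm above the counter; its printed side faces -x.
- white_card: Another loose price stand of the same size, with a white card. Bystander.
- cream_card: Another loose price stand of the same size, with a cream card. Bystander.
- steel_cup: Loose grey steel cup, 77 mm wide, 101 mm tall, origin under its centre. Bystander.
- tape_roll: Loose roll of brown tape, 96 mm wide, 48 mm tall, origin under its centre. Bystander.

How it is judged (in metres and radians):
On the way:
1. the clip is lifted clear of the rail, held open by its tails (height (world z) of clip above 0.064 m and distance between tip_front and tip_back above 0.015 m and contact force between clip_front and the fingers above 1 N and contact force between clip and clip_rail below 0.3 N), for 0.1 s.
At the end, for the whole second after the job is handed in: Fingers hold both clip halves, upright and parallel to the card within 0.25 rad, tips over 22 mm apart, badge tip on the printed side, other behind, both 8 to 34 mm below the pink card's edge, within 15 mm of its middle, touching neither card nor rail; pink stand upright, moved under 20 mm (distance between tip_front and tip_back above 0.022 m and x of tip_front in the frame of pink_card below -0.004 m and x of tip_back in the frame of pink_card above 0.006 m and z of tip_front in the frame of pink_card between 0.025 and 0.051 m and z of tip_back in the frame of pink_card between 0.025 and 0.051 m and y of clip in the frame of pink_card between -0.015 and 0.015 m and angle between the y axis of clip and the y axis of pink_card, either way round below 0.25 rad and angle between clip's own z axis and vertical below 0.25 rad and contact force between each of clip_front, clip_back and the fingers above 2 N and contact force between clip and pink_card below 0.3 N and contact force between clip and clip_rail below 0.3 N and linear speed of clip below 0.03 m/s and angle between pink_card's own z axis and vertical below 0.1 rad and distance of pink_card from where it was at the start of the episode below 0.02 m and linear speed of pink_card below 0.02 m/s); the arm keeps its last pose, push and grip.
It fails at once if the pink card's stand is tipped or pushed more than 30 mm (angle between pink_card's own z axis and vertical above 0.35 rad or distance of pink_card from where it was at the start of the episode above 0.03 m).
It fails at once if another card, the cup or the tape is knocked away or over (distance of any of white_card, cream_card, steel_cup, tape_roll from where it was at the start of the episode above 0.02 m or angle between any of white_card, cream_card, steel_cup, tape_roll's own z axis and vertical above 0.35 rad).
It fails at once if the clip is dropped on the counter (height (world z) of clip below 0.012 m).
It also fails if it takes over 35 s, if anything falls off the work surface, if the arm or the gripper's body presses on something with over 40 N, if the wrist force passes 120 N, or if a joint passes its speed limit or range.

## Working session

There is one attempt and no reset: what is moved stays moved. The work goes in short steps, Python scripts to look and compute and a tool call to move; the robot and the scene stay as the last step left them, time stands still between calls to the robot, and variables do not carry over. Pictures are saved under pics/ and viewed, at most 10 in all, crops included, and the job is handed in when it is done.

Besides the shell and the picture viewer there is one more tool, called after "Request:" as name([rows], argument=value, ...), one row to a line, values as JSON. apply_moves: Moves the arm, as the interface text tells. Its arguments: {"type":"object","properties":{"rows":{"type":"array"}},"required":["rows"]}

```bash
mkdir -p pics; cat > h.py <<'E'
import numpy as np, cv2
from bench import read_state, imaging, workorder, nets
def K(c): return np.array([[c['fx'],0,c['cx']],[0,c['fy'],c['cy']],[0,0,1.]])
def R(c):
    r=np.array(c['rotation'],float)
    if r.size==9: return r.reshape(3,3)
    from scipy.spatial.transform import Rotation
    return Rotation.from_quat(r).as_matrix()
def ray(c,rc):
    p=cv2.undistortPoints(np.array([[[rc[1],rc[0]]]],float),K(c),np.array(c['dist'],float))[0,0]
    return np.array(c['xyz'],float),R(c)@np.array([p[0],p[1],1.])
def onz(c,rc,z):
    o,d=ray(c,rc); return o+d*(z-o[2])/d[2]
def tri(c1,p1,c2,p2):
    o1,d1=ray(c1,p1);o2,d2=ray(c2,p2)
    t=np.linalg.lstsq(np.c_[d1,-d2],o2-o1,rcond=None)[0]
    a,b=o1+d1*t[0],o2+d2*t[1]; return (a+b)/2,np.linalg.norm(a-b)
def proj(c,P):
    r=R(c); rv=cv2.Rodrigues(r.T)[0]; tv=-r.T@np.array(c['xyz'],float)
    return cv2.projectPoints(np.array(P,float).reshape(-1,3),rv,tv,K(c),np.array(c['dist'],float))[0][:,0,::-1]
E
python3 - <<'E'
from h import *
s=read_state(); print({k:np.round(v,3) for k,v in s.items()})
cs={n:imaging.get_image(n) for n in('top','side')}
for n,c in cs.items():
    cv2.imwrite(f'pics/{n}0.png',c['pixels'][:,:,::-1]); print(n,np.round(c['xyz']),np.round(R(c),2).tolist(),c['fx'])
for q in ['clip','clip_tails','badge','clip_rail','pink_card','white_card','cream_card','steel_cup','tape_roll','tip_front','tip_back']:
    r={n:nets.pinpoint(n,q) for n in cs}
    for n in cs: print(q,n,[(np.round(d['location'],1).tolist(),round(d['score'],2)) for d in r[n][:3]])
    if r['top'] and r['side']: print('   ',[np.round(x,1) for x in tri(cs['top'],r['top'][0]['location'],cs['side'],r['side'][0]['location'])])
E
```

```text
{'clock': np.float64(0.0), 'joints': array([-9.760e-01,  3.860e-01,  7.000e-03, -1.000e-03, -1.194e+00,
       -2.590e-01]), 'joint_vel': array([ 0.   ,  0.001,  0.   ,  0.001, -0.   ,  0.001]), 'joint_efforts': array([-1.0000e-03, -3.9229e+01,  1.8839e+01,  4.1860e+00, -5.0000e-03,
       -0.0000e+00]), 'position': array([ 205.803, -589.579,  255.191]), 'ee_rot': array([-0.167,  0.986,  0.001, -0.   ]), 'contact_force': array([ 0.001,  0.22 , -0.585]), 'wrist_torque': array([-0.022, -0.014,  0.004]), 'grasp_force': np.float64(0.0), 'gripper_width': np.float64(85.751)}
top [ 402.   10. 1326.] [[0.03, -0.99, 0.11], [-1.0, -0.03, -0.02], [0.02, -0.11, -0.99]] 375.235016124677
side [ 588. -973.  845.] [[1.0, 0.02, -0.02], [0.03, -0.62, 0.79], [0.01, -0.79, -0.62]] 454.4925002342206
clip top [([195.0, 184.1], 0.71)]
clip side [([164.0, 258.4], 0.75), ([148.6, 282.8], 0.64)]
    [array([548.4, 216.5,  24.3]), np.float64(6.0)]
clip_tails top [([186.6, 183.7], 0.45), ([174.3, 150.9], 0.29)]
clip_tails side [([142.8, 254.9], 0.83), ([172.2, 256.2], 0.57)]
    [array([551.9, 202.6, 114.8]), n
[... 492 characters left out ...]
[([211.3, 251.9], 0.75)]
    [array([ 5.401e+02, -1.000e-01,  1.220e+01]), np.float64(0.2)]
cream_card top [([205.0, 291.2], 0.67), ([189.9, 184.0], 0.31)]
cream_card side [([256.1, 245.7], 0.8)]
    [array([ 527.8, -161.5,   -1.9]), np.float64(7.1)]
steel_cup top [([173.3, 150.9], 0.7)]
steel_cup side [([150.9, 282.2], 0.56)]
    [array([626.5, 344.9,  -7.5]), np.float64(5.5)]
tape_roll top [([178.4, 353.8], 0.56)]
tape_roll side [([336.8, 285.0], 0.97)]
    [array([ 629.6, -391.5,  -12.7]), np.float64(0.0)]
tip_front top [([195.0, 187.1], 0.48)]
tip_front side [([161.7, 257.8], 0.52)]
    [array([546.9, 203.4,  42. ]), np.float64(6.2)]
tip_back top []
tip_back side [([160.9, 258.0], 0.41)]
```

```bash
python3 -c "
import cv2,numpy as np
a=cv2.imread('pics/top0.png');b=cv2.imread('pics/side0.png')
cv2.imwrite('pics/t.png',cv2.resize(a,(800,600),interpolation=2));cv2.imwrite('pics/s.png',cv2.resize(b,(800,600),interpolation=2))"
```

```text
(no output)
```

View pics/t.png

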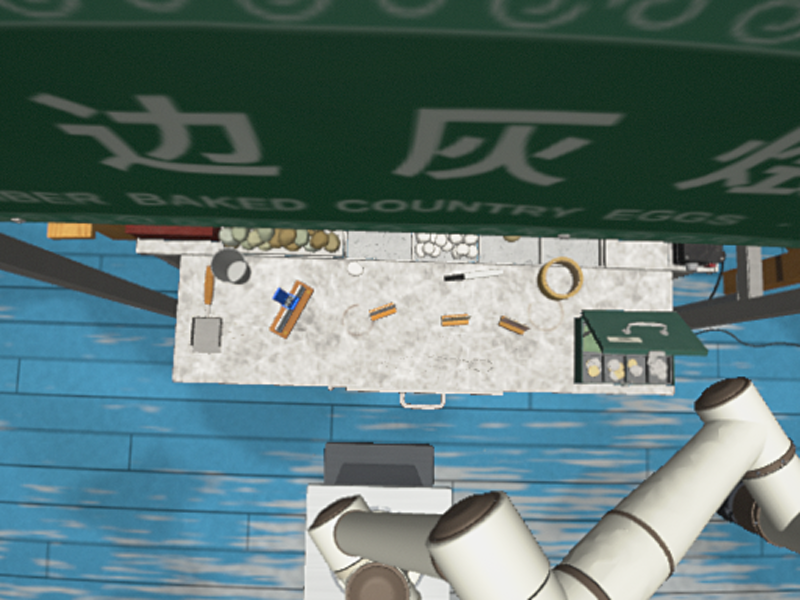

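View pics/s.png

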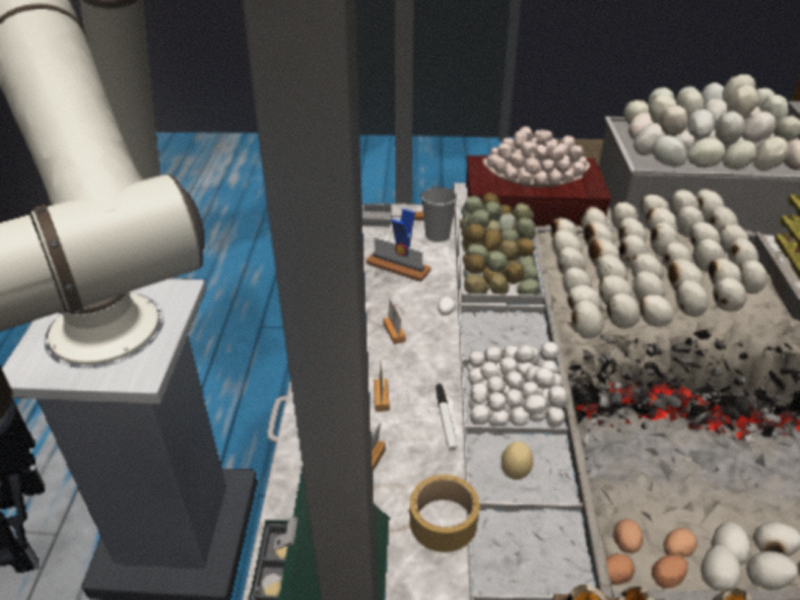

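```bash
python3 -c "
import cv2,numpy as np
a=cv2.imread('pics/top0.png');b=cv2.imread('pics/side0.png')
z=lambda i,f:cv2.resize(i,None,fx=f,fy=f,interpolation=cv2.INTER_CUBIC)
A=np.hstack([z(a[170:220,165:215],8),z(a[185:220,225:275],8)[:0+280] if 0 else z(a[175:225,225:275],8)])
B=np.hstack([z(a[175:225,268:318],8)[:200],z(a[175:225,300:350],8)[:200]])
B=np.hstack([z(a[190:215,268:318],8),z(a[195:220,300:350],8)])
cv2.imwrite('pics/c1.png',np.vstack([A,B]))
C=np.hstack([z(b[130:180,230:280],8),z(b[190:240,225:275],8)])
D=np.hstack([z(b[235:260,225:275],8),z(b[275:300,215:265],8)])
cv2.imwrite('pics/c2.png',np.vstack([C,D]))"
```

```text
(no output)
```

View pics/c1.png

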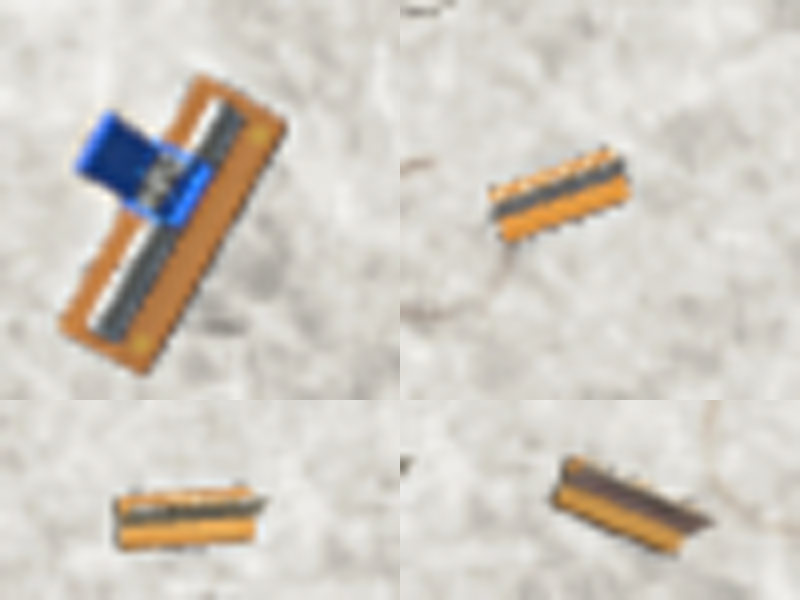

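View pics/c2.png

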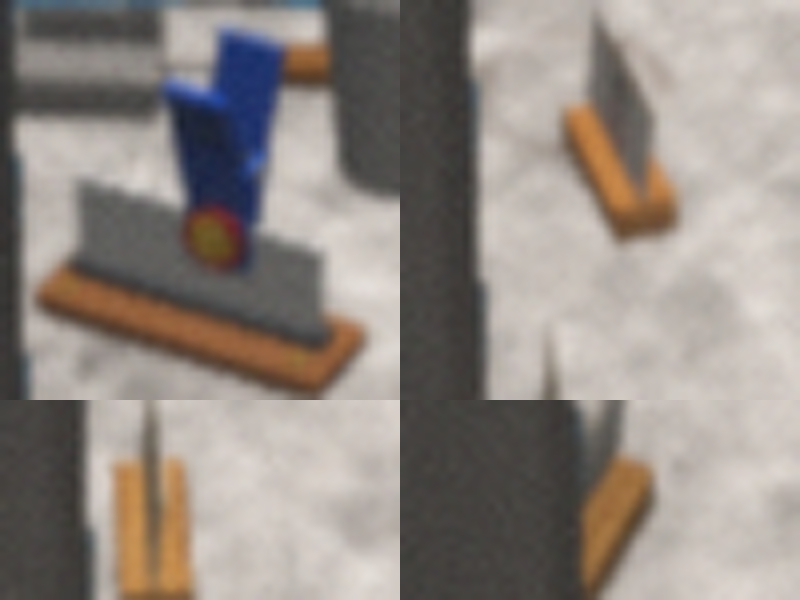

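```bash
cat > fit.py <<'E'
from h import *
from scipy.optimize import minimize
def box(x0,x1,y0,y1,z0,z1): return np.array([[x,y,z] for x in(x0,x1) for y in(y0,y1) for z in(z0,z1)],float)
CARD=[box(-12,12,-30,30,0,18),box(-2,4,-31,31,18,59)]
RAIL=[box(-23,23,-65,65,0,14),box(-2,2,-55,55,14,60)]
S=8
def pose(p,P):
    c,s=np.cos(p[2]),np.sin(p[2]); return P@np.array([[c,s,0],[-s,c,0],[0,0,1]])+[p[0],p[1],0]
def render(c,parts,p,w):
    r0,r1,c0,c1=w; m=np.zeros(((r1-r0)*S,(c1-c0)*S),np.uint8)
    for P in parts:
        q=(proj(c,pose(p,P))[:,::-1]-[c0,r0]+.5)*S-.5
        h=cv2.convexHull(q.astype(np.float32)); cv2.fillConvexPoly(m,np.round(h*16).astype(np.int32),255,shift=4)
    return cv2.GaussianBlur(cv2.resize(m,(c1-c0,r1-r0),interpolation=cv2.INTER_AREA)/255.,(0,0),0.6)
def meas(c,w):
    r0,r1,c0,c1=w; a=c['pixels'][r0:r1,c0:c1].astype(float); V=a.mean(2); s=a.max(2)-a.min(2); bg=np.median(V)
    m=np.maximum(np.clip((bg-V-12)/45,0,1),np.clip((s-25)/60,0,1)); blue=(a[...,2]>a[...,0]+30)
    return m,~(cv2.dilate(blue.astype(np.uint8),np.ones((3,3)))>0)
def fit(views,parts,p0):
    ms=[(c,w,*meas(c,w)) for c,w in views]
    def cost(p):
        return sum((((render(c,parts,p,w)-m)**2)*k).sum() for c,w,m,k in ms)
    best=None
    for dy in(-.2,0,.2):
        p=np.array(p0)+[0,0,dy]
        r=minimize(cost,p,method='Nelder-Mead',options=dict(initial_simplex=[p,p+[8,0,0],p+[0,8,0],p+[0,0,.2]],xatol=.02,fatol=1e-3))
        if best is None or r.fun<best.fun: best=r
    return np.round(best.x,3),round(best.fun,2)
E
python3 - <<'E'
from fit import *
t=imaging.get_image('top'); s=imaging.get_image('side')
# pink: long axis (+x,+y)->yaw
T=(t,(192,222,308,345))
for yaw in(-.45,-.45+np.pi): print('pink top',fit([T],CARD,[525,-288,yaw]))
for y in(0.,3.14): print('cream',fit([(t,(192,216,276,306))],CARD,[530,-160,y]))
for y in(.25,): print('white top',fit([(t,(185,212,230,260))],CARD,[540,0,y]),'side',fit([(s,(190,225,240,264))],CARD,[540,0,y]),'both',fit([(t,(185,212,230,260)),(s,(190,225,240,264))],CARD,[540,0,y]))
print('rail top',fit([(t,(175,221,168,205))],RAIL,[540,205,.9-.35]))
print('rail side',fit([(s,(150,182,232,280))],RAIL,[540,205,.55]))
print('rail both',fit([(t,(175,221,168,205)),(s,(150,182,232,280))],RAIL,[540,205,.55]))
print('tailtop mid', onz(t,(190.7,182.1),130),'jawfront', onz(s,(158.9,256.5),54))
for n,c in(('top',t),('side',s)):
  for q in('clip_tails','badge','pink_card'):print(n,q,[(np.round(d['location'],1).tolist(),round(d['score'],2)) for d in nets.pinpoint(n,q)[:2]])
# colours of cards
a=t['pixels'].astype(int)
for n,rc in(('white',[(198,245),(199,243)]),('cream',[(204,290),(205,286)]),('pink',[(206,326),(208,329),(207,328)])): print(n,[a[r,c].tolist() for r,c in rc])
b=s['pixels'].astype(int)
print('side white',b[205:210,249:256].reshape(-1,3).mean(0),'pink',[b[r,c].tolist() for r in(277,280) for c in(239,240,241)], 'cream',[b[r,c].tolist() for r in (236,239) for c in (243,244)])
E
```

```text
pink top (array([ 5.16611e+02, -2.88216e+02, -3.91000e-01]), np.float64(8.62))
pink top (array([ 516.788, -288.15 ,    2.763]), np.float64(9.76))
cream (array([ 5.24824e+02, -1.57315e+02,  1.13000e-01]), np.float64(4.53))
cream (array([ 524.976, -157.225,    3.258]), np.float64(4.94))
white top (array([5.38581e+02, 6.15600e+00, 3.99000e-01]), np.float64(8.34)) side (array([5.3961e+02, 5.5760e+00, 3.4100e-01]), np.float64(11.97)) both (array([5.39225e+02, 5.57100e+00, 3.61000e-01]), np.float64(21.85))
rail top (array([537.726, 210.686,   1.105]), np.float64(41.0))
rail side (array([5.59133e+02, 1.78578e+02, 4.79000e-01]), np.float64(225.05))
rail both (array([538.143, 210.999,   1.084]), np.float64(296.57))
tailtop mid [547.42678224 206.42748276 130.        ] jawfront [545.90262472 201.9931515   54.        ]
top clip_tails [([189.2, 184.2], 0.42)]
top badge [([197.4, 188.4], 0.49)]
top pink_card [([207.9, 326.9], 0.56)]
side clip_tails [([141.3, 254.1], 0.65), ([254.4, 244.3], 0.28)]
side badge [([140.9, 256.0], 0.55), ([161.8, 256.9], 0.49)]
side pink_card [([215.8, 249.9], 0.51), ([295.3, 238.5], 0.49)]
white [[99, 98, 95], [99, 97, 98]]
cream [[105, 100, 83], [160, 128, 83]]
pink [[104, 86, 82], [119, 98, 90], [109, 92, 87]]
side white [129.74285714 103.54285714  82.6       ] pink [[136, 129, 122], [108, 104, 98], [99, 95, 90], [93, 90, 85], [85, 83, 77], [95, 91, 84]] cream [[145, 136, 125], [161, 154, 144], [116, 108, 99], [137, 130, 120]]
```

Request:
apply_moves([
  {"hand": 1, "delta_pos": [-150, 164, 0], "yaw": -0.6},
  {"hand": 1, "delta_pos": [-292, 320, 0], "yaw": -1.2},
  {"hand": 1, "delta_pos": [-292, 320, 0], "yaw": -1.2},
  {"hand": 1, "delta_pos": [-292, 320, 0], "yaw": -1.2},
  {"hand": 1, "delta_pos": [-292, 320, 0], "yaw": -1.2},
  {"hand": 1, "delta_pos": [-292, 320, 0], "yaw": -1.2},
  {"hand": 1, "delta_pos": [-292, 320, 0], "yaw": -1.2},
  {"hand": 1, "delta_pos": [-292, 320, 0], "yaw": -1.2},
  {"hand": 1, "delta_pos": [-292, 320, 0], "yaw": -1.2},
  {"hand": 1, "delta_pos": [-292, 320, 0], "yaw": -1.2},
  {"hand": 1, "delta_pos": [-292, 320, 0], "yaw": -1.2},
  {"hand": 1, "delta_pos": [-292, 320, 0], "yaw": -1.2},
])

```text
clock: 2.6
position: [377.4, -189.1, 256.9]
ee_rot: [-0.697, 0.717, -0.001, 0.001]
contact_force: [-0.3, -0.5, 0.1]
gripper_width: 85.3
grasp_force: 0.0
```

```bash
cat >> h.py <<'E'
from scipy.spatial.transform import Rotation as Ro
def togo(x,y,z,ytool):
    """tool-frame shift and yaw to bring TCP to x,y,z with tool y at world angle ytool"""
    s=read_state(); r=Ro.from_quat(s['ee_rot']).as_matrix(); a=np.arctan2(r[1,1],r[0,1])
    d=r.T@(np.array([x,y,z])-s['position']); w=(ytool-a+np.pi)%(2*np.pi)-np.pi
    print('clock',round(s['clock'],2),'pos',np.round(s['position'],1),'ytool',round(a,3),'q',np.round(s['joints'],2),'F',np.round(s['contact_force'],1),'w',round(s['gripper_width'],1),round(s['grasp_force'],1))
    print('  go',np.round(d,1),'yaw',round(-w,3)); return d,-w
E
python3 - <<'E'
from fit import *
t=imaging.get_image('top'); s=imaging.get_image('side')
for n,c in(('top',t),('side',s)): c['pixels']=cv2.imread(f'pics/{n}0.png')[:,:,::-1]
A=(t,(175,221,168,205));B=(s,(149,181,231,279))
print('rail top',fit([A],RAIL,[540,210,1.1]));print('rail side',fit([B],RAIL,[540,210,1.1]));print('both',fit([A,B],RAIL,[540,210,1.1]))
togo(547.5,206.5,200,1.09+np.pi)
E
```

```text
rail top (array([537.713, 210.668,   1.105]), np.float64(41.13))
rail side (array([5.62113e+02, 1.62951e+02, 3.47000e-01]), np.float64(227.99))
both (array([538.009, 211.012,   1.076]), np.float64(431.11))
clock 2.7 pos [ 376.4 -191.2  256.5] ytool 3.109 q [-0.08  0.03 -0.45  0.   -1.09  0.05] F [0.6 1.  0.8] w 85.3 0.0
  go [-403.1 -157.8   56.6] yaw -1.123
```

Request:
apply_moves([
  {"hand": 1, "delta_pos": [-403, -158, 20], "yaw": -1.123},
  {"hand": 1, "delta_pos": [-403, -158, 20], "yaw": -1.123},
  {"hand": 1, "delta_pos": [-403, -158, 20], "yaw": -1.123},
  {"hand": 1, "delta_pos": [-403, -158, 20], "yaw": -1.123},
  {"hand": 1, "delta_pos": [-403, -158, 20], "yaw": -1.123},
  {"hand": 1, "delta_pos": [-403, -158, 20], "yaw": -1.123},
  {"hand": 1, "delta_pos": [-403, -158, 20], "yaw": -1.123},
  {"hand": 1, "delta_pos": [-403, -158, 20], "yaw": -1.123},
  {"hand": 1, "delta_pos": [-403, -158, 20], "yaw": -1.123},
  {"hand": 1, "delta_pos": [-403, -158, 57], "yaw": -1.123},
  {"hand": 1, "delta_pos": [-403, -158, 57], "yaw": -1.123},
  {"hand": 1, "delta_pos": [-403, -158, 57], "yaw": -1.123},
])

```text
clock: 3.7
position: [548.7, 206.9, 194.4]
ee_rot: [0.971, -0.239, -0.002, 0.002]
contact_force: [0.0, 0.6, -0.3]
gripper_width: 85.3
grasp_force: 0.0
```

```bash
python3 - <<'E'
from h import *
togo(547.3,206.3,118,1.09+np.pi)
s=imaging.get_image('side'); t=imaging.get_image('top')
P=read_state()['position']; print(proj(s,[P,P-[0,0,25],[547.3,206.3,112]]))
z=lambda i:cv2.resize(i[:,:,::-1],None,fx=5,fy=5,interpolation=cv2.INTER_CUBIC)
cv2.imwrite('pics/a1.png',np.hstack([z(s['pixels'][90:190,210:290]),z(t['pixels'][150:250,140:220])]))
E
```

```text
clock 3.7 pos [548.7 206.9 194.4] ytool -2.053 q [ 0.64  0.37 -0.17 -0.   -1.03  0.45] F [ 0.   0.6 -0.3] w 85.3 0.0
  go [-0.7  0.8 76.4] yaw -0.002
[[117.60202546 257.43120663]
 [125.07515955 257.41753397]
 [142.26883798 257.01607916]]
```

View pics/a1.png

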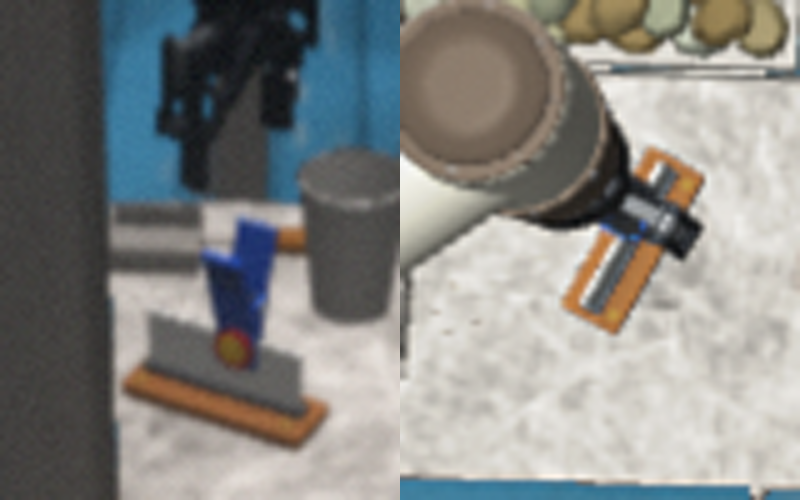

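Request:
apply_moves([
  {"hand": 1, "delta_pos": [-1, 1, 20], "yaw": 0},
  {"hand": 1, "delta_pos": [-1, 1, 40], "yaw": 0},
  {"hand": 1, "delta_pos": [-1, 1, 60], "yaw": 0},
  {"hand": 1, "delta_pos": [-1, 1, 74], "yaw": 0},
  {"hand": 1, "delta_pos": [-1, 1, 74], "yaw": 0},
  {"hand": 1, "delta_pos": [-1, 1, 74], "yaw": 0},
])

```text
clock: 4.3
position: [547.2, 203.5, 126.1]
ee_rot: [0.971, -0.24, 0.0, 0.0]
contact_force: [-0.1, 0.8, 0.9]
gripper_width: 85.6
grasp_force: 0.0
```

```bash
python3 - <<'E'
from h import *
togo(547.3,206.3,120,1.09+np.pi)
s=imaging.get_image('side')
z=lambda i:cv2.resize(i[:,:,::-1],None,fx=7,fy=7,interpolation=cv2.INTER_CUBIC)
cv2.imwrite('pics/a2.png',z(s['pixels'][110:190,210:290]))
E
```

```text
clock 4.3 pos [547.2 203.5 126.1] ytool -2.055 q [ 0.63  0.44 -0.27  0.   -0.87  0.45] F [-0.1  0.8  0.9] w 85.6 0.0
  go [-1.3 -2.5  6.1] yaw -0.004
```

View pics/a2.png

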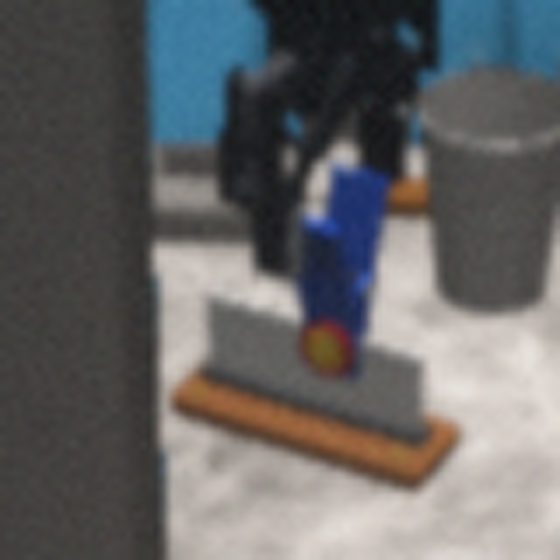

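Request:
apply_moves([
  {"hand": 1, "delta_pos": [1, -2, 6], "yaw": 0},
  {"hand": 1, "delta_pos": [1, -2, 6], "yaw": 0},
  {"hand": 0, "delta_pos": [1, -2, 6], "yaw": 0},
  {"hand": -0.2, "delta_pos": [1, -2, 6], "yaw": 0},
  {"hand": -0.4, "delta_pos": [1, -2, 6], "yaw": 0},
  {"hand": -1, "delta_pos": [1, -2, 6], "yaw": 0},
  {"hand": -1, "delta_pos": [1, -2, 6], "yaw": 0},
  {"hand": -1, "delta_pos": [1, -2, 6], "yaw": 0},
  {"hand": -1, "delta_pos": [1, -2, 6], "yaw": 0},
  {"hand": -1, "delta_pos": [1, -2, 6], "yaw": 0},
  {"hand": -1, "delta_pos": [1, -2, 6], "yaw": 0},
  {"hand": -1, "delta_pos": [1, -2, 6], "yaw": 0},
])

```text
clock: 5.35
position: [548.7, 206.4, 119.3]
ee_rot: [0.971, -0.239, -0.0, 0.0]
contact_force: [0.8, -0.4, -0.4]
gripper_width: 20.6
grasp_force: 62.6
```

```bash
python3 - <<'E'
from h import *
togo(547.3,206.3,120,1.09+np.pi)
s=imaging.get_image('side')
z=lambda i:cv2.resize(i[:,:,::-1],None,fx=7,fy=7,interpolation=cv2.INTER_CUBIC)
cv2.imwrite('pics/a3.png',z(s['pixels'][110:190,210:290]))
E
```

```text
clock 5.35 pos [548.7 206.4 119.3] ytool -2.054 q [ 0.64  0.45 -0.27 -0.   -0.85  0.45] F [ 0.8 -0.4 -0.4] w 20.6 62.6
  go [-1.2  0.7 -0.7] yaw -0.002
```

View pics/a3.png

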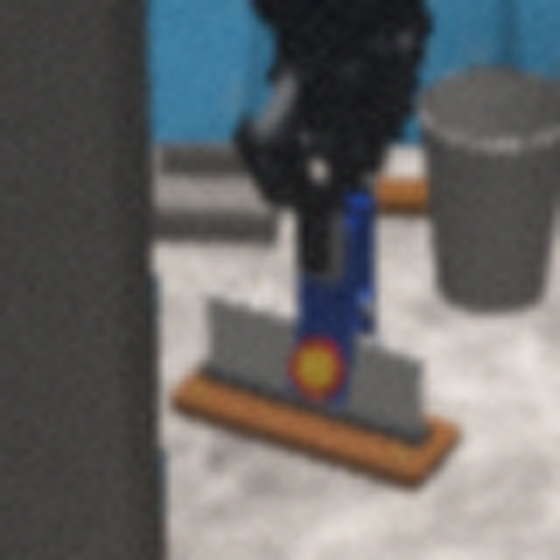

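Request:
apply_moves([
  {"hand": -1, "delta_pos": [0, 0, -10], "yaw": 0},
  {"hand": -1, "delta_pos": [0, 0, -25], "yaw": 0},
  {"hand": -1, "delta_pos": [0, 0, -45], "yaw": 0},
  {"hand": -1, "delta_pos": [0, 0, -65], "yaw": 0},
  {"hand": -1, "delta_pos": [0, 0, -85], "yaw": 0},
  {"hand": -1, "delta_pos": [0, 0, -100], "yaw": 0},
  {"hand": -1, "delta_pos": [0, 0, -110], "yaw": 0},
  {"hand": -1, "delta_pos": [0, 0, -110], "yaw": 0},
  {"hand": -1, "delta_pos": [0, 0, -110], "yaw": 0},
])

```text
clock: 6.15
position: [548.5, 206.4, 229.6]
ee_rot: [0.971, -0.239, 0.0, -0.0]
contact_force: [0.2, -0.5, -1.5]
gripper_width: 20.5
grasp_force: 62.6
```

```bash
python3 - <<'E'
from h import *
# card center in x is +1 along its x axis; hover above the pink card
yaw=-.391; cx=np.array([np.cos(yaw),np.sin(yaw)])
p=np.array([516.6,-288.2])+1*cx; print(p)
togo(p[0],p[1],230,yaw+np.pi)
s=imaging.get_image('side'); P=read_state()['position']
for dz in(72,76,80):print(proj(s,[P-[0,0,6+dz]]))
for q in('badge','clip','tip_front'): print(q,[(np.round(d['location'],1).tolist(),round(d['score'],2)) for d in nets.pinpoint('side',q)[:2]])
z=lambda i:cv2.resize(i[:,:,::-1],None,fx=7,fy=7,interpolation=cv2.INTER_CUBIC)
cv2.imwrite('pics/a4.png',z(s['pixels'][80:160,210:290]))
E
```

```text
[ 517.52452841 -288.58111313]
clock 6.15 pos [548.5 206.4 229.6] ytool -2.054 q [ 0.64  0.34 -0.13 -0.   -1.1   0.45] F [ 0.2 -0.5 -1.5] w 20.5 62.6
  go [202.5 452.7  -0.8] yaw 1.479
[[131.28333891 257.30277631]]
[[132.44092883 257.30087631]]
[[133.59453702 257.29898691]]
badge [([128.0, 256.6], 0.7), ([132.2, 258.7], 0.19)]
clip [([134.0, 257.5], 0.77), ([111.3, 256.5], 0.58)]
tip_front [([137.3, 254.2], 0.72)]
```

View pics/a4.png

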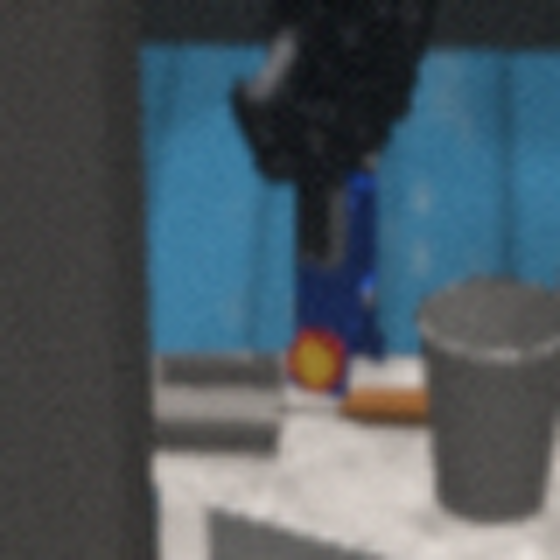

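Request:
apply_moves([
  {"hand": -1, "delta_pos": [12, 28, 0], "yaw": 0.09},
  {"hand": -1, "delta_pos": [27, 60, 0], "yaw": 0.2},
  {"hand": -1, "delta_pos": [43, 96, 0], "yaw": 0.31},
  {"hand": -1, "delta_pos": [59, 132, 0], "yaw": 0.43},
  {"hand": -1, "delta_pos": [75, 168, 0], "yaw": 0.55},
  {"hand": -1, "delta_pos": [91, 204, 0], "yaw": 0.67},
  {"hand": -1, "delta_pos": [107, 240, 0], "yaw": 0.79},
  {"hand": -1, "delta_pos": [123, 276, 0], "yaw": 0.91},
  {"hand": -1, "delta_pos": [139, 312, 0], "yaw": 1.03},
  {"hand": -1, "delta_pos": [155, 348, 0], "yaw": 1.15},
  {"hand": -1, "delta_pos": [170, 380, 0], "yaw": 1.26},
  {"hand": -1, "delta_pos": [180, 402, 0], "yaw": 1.35},
])

```text
clock: 7.35
position: [520.6, -236.1, 228.3]
ee_rot: [-0.606, 0.796, 0.001, -0.001]
contact_force: [1.0, 0.1, -0.9]
gripper_width: 20.2
grasp_force: 62.6
```

```bash
python3 - <<'E'
from h import *
togo(517.5,-288.6,180,-.391+np.pi)
E
```

```text
clock 7.35 pos [ 520.6 -236.1  228.3] ytool 2.872 q [-0.14  0.32 -0.17  0.   -1.09 -0.13] F [ 1.   0.1 -0.9] w 20.2 62.6
  go [ 51.5 -11.1  48.3] yaw 0.122
```

Request:
apply_moves([
  {"hand": -1, "delta_pos": [20, -4, 10], "yaw": 0.06},
  {"hand": -1, "delta_pos": [36, -8, 25], "yaw": 0.122},
  {"hand": -1, "delta_pos": [46, -10, 40], "yaw": 0.122},
  {"hand": -1, "delta_pos": [51.5, -11, 48], "yaw": 0.122},
  {"hand": -1, "delta_pos": [51.5, -11, 48], "yaw": 0.122},
  {"hand": -1, "delta_pos": [51.5, -11, 48], "yaw": 0.122},
])

```text
clock: 7.85
position: [518.6, -285.7, 180.7]
ee_rot: [-0.559, 0.829, 0.001, -0.001]
contact_force: [0.0, -0.4, 0.3]
gripper_width: 20.4
grasp_force: 62.6
```

```bash
python3 - <<'E'
from h import *
togo(517.5,-288.6,126,-.391+np.pi)
s=imaging.get_image('side'); t=imaging.get_image('top'); P=read_state()['position']
for c,n in((s,'side'),(t,'top')):
  print(n,'TCP',proj(c,[P])[0],'origin?',proj(c,[P-[0,0,85]])[0],'cardtop',proj(c,[[517.5,-288.6,59]])[0])
  for q in('badge','clip','tip_front','tip_back','pink_card'): print(n,q,[(np.round(d['location'],1).tolist(),round(d['score'],2)) for d in nets.pinpoint(n,q)[:2]])
z=lambda i:cv2.resize(i[:,:,::-1],None,fx=5,fy=5,interpolation=cv2.INTER_CUBIC)
cv2.imwrite('pics/a5.png',np.hstack([z(s['pixels'][210:310,200:280]),z(t['pixels'][150:250,290:370])]))
E
```

```text
clock 7.85 pos [ 518.6 -285.7  180.7] ytool 2.758 q [-0.23  0.39 -0.18  0.   -1.   -0.15] F [ 0.  -0.4  0.3] w 20.4 62.6
  go [ 3.1 -0.2 54.7] yaw 0.007
side TCP [237.84028649 235.51921516] origin? [265.58685379 236.64583804] cardtop [278.13002    236.19037098]
side badge [([268.0, 241.0], 0.54)]
side clip [([296.8, 236.4], 0.65), ([268.2, 235.9], 0.51)]
side tip_front []
side tip_back [([268.9, 243.5], 0.75)]
side pink_card [([293.5, 238.0], 0.5)]
top TCP [202.51771061 338.64306012] origin? [204.94410072 332.10456999] cardtop [206.50656687 330.37660434]
top badge [([213.9, 330.7], 0.61)]
top clip [([206.5, 332.4], 0.56)]
top tip_front [([212.6, 333.3], 0.56)]
top tip_back []
top pink_card [([209.5, 329.8], 0.52)]
```

View pics/a5.png

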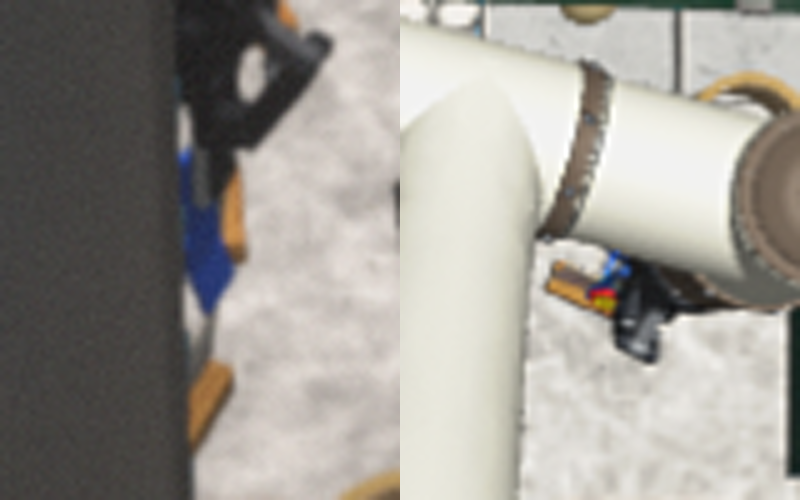

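```bash
python3 - <<'E'
import fit
from fit import *
t=imaging.get_image('top'); s=imaging.get_image('side')
togo(517.5,-288.6,150,-.391+np.pi)
for n,c in(('top',t),('side',s)): c['pixels']=cv2.imread(f'pics/{n}0.png')[:,:,::-1]
T=(t,(192,222,308,345)); B=(s,(268,304,240,262))
for y in(-.4,2.75):
  print('side',fit.fit([B],CARD,[517,-288,y]),'both',fit.fit([T,B],CARD,[517,-288,y]))
Bc=(s,(225,262,240,262)); Tc=(t,(192,216,276,306))
print('cream top',fit.fit([Tc],CARD,[525,-157,.1]),'side',fit.fit([Bc],CARD,[525,-157,.1]))
E
```

```text
clock 8.55 pos [ 518.7 -285.8  181.3] ytool 2.758 q [-0.23  0.39 -0.18 -0.   -1.   -0.15] F [ 0.5  0.4 -0.7] w 20.1 62.6
  go [ 3.1  0.1 31.3] yaw 0.007Traceback (most recent call last):
  File "<stdin>", line 8, in <module>
AttributeError: 'function' object has no attribute 'fit'
```

```bash
python3 - <<'E'
from fit import *
t=imaging.get_image('top'); s=imaging.get_image('side')
for n,c in(('top',t),('side',s)): c['pixels']=cv2.imread(f'pics/{n}0.png')[:,:,::-1]
T=(t,(192,222,308,345)); B=(s,(268,304,240,262))
for y in(-.4,2.75):
  print('side',fit([B],CARD,[517,-288,y]),'both',fit([T,B],CARD,[517,-288,y]))
print('cream side',fit([(s,(225,262,240,262))],CARD,[525,-157,.1]))
E
```

```text
side (array([ 5.17052e+02, -2.93526e+02, -3.52000e-01]), np.float64(8.97)) both (array([ 5.16573e+02, -2.90031e+02, -3.70000e-01]), np.float64(24.19))
side (array([ 517.016, -292.86 ,    2.763]), np.float64(8.6)) both (array([ 516.936, -289.728,    2.759]), np.float64(22.75))
cream side (array([ 5.25756e+02, -1.62859e+02,  1.03000e-01]), np.float64(9.31))
```

Request:
apply_moves([
  {"hand": -1, "delta_pos": [3, 0, 8], "yaw": 0},
  {"hand": -1, "delta_pos": [3, 0, 16], "yaw": 0},
  {"hand": -1, "delta_pos": [3, 0, 24], "yaw": 0},
  {"hand": -1, "delta_pos": [3, 0, 30], "yaw": 0},
  {"hand": -1, "delta_pos": [3, 0, 30], "yaw": 0},
  {"hand": -1, "delta_pos": [3, 0, 30], "yaw": 0},
])

```text
clock: 9.15
position: [517.4, -288.6, 150.5]
ee_rot: [-0.559, 0.829, 0.001, -0.001]
contact_force: [0.7, -0.8, -0.9]
gripper_width: 20.5
grasp_force: 62.6
```

```bash
python3 - <<'E'
from h import *
togo(517.5,-288.6,128,-.391+np.pi)
E
```

```text
clock 9.15 pos [ 517.4 -288.6  150.5] ytool 2.758 q [-0.24  0.42 -0.22  0.   -0.93 -0.15] F [ 0.7 -0.8 -0.9] w 20.5 62.6
  go [-0.  -0.2 22.5] yaw 0.007
```

```bash
python3 - <<'E'
from fit import *
from scipy.ndimage import map_coordinates as mc
t=imaging.get_image('top'); s=imaging.get_image('side')
I=cv2.imread('pics/top0.png')[:,:,::-1].astype(float); J=cv2.imread('pics/side0.png')[:,:,::-1].astype(float)
v=np.linspace(-24,24,40)
for n,p in(('pink',[516.7,-288.2,-.391]),('cream',[524.9,-157.3,.113]),('white',[538.6,6.2,.38])):
    print(n)
    for u in range(-14,15,2):
        q=proj(t,pose(p,np.c_[np.full(40,u),v,np.full(40,59)])).T
        c=np.array([mc(I[...,k],q,order=1).mean() for k in range(3)]); print('  ',u,np.round(c),'r/g %.2f r/b %.2f'%(c[0]/c[1],c[0]/c[2]))
# side: face colours (visible columns >240)
for n,p,vv in(('pink',[516.8,-292,-.37],np.linspace(16,28,12)),('white',[539.6,5.6,.34],np.linspace(-22,22,12))):
    for u in(-2,4):
        V,Z=np.meshgrid(vv,[26,34,42,50]); q=proj(s,pose(p,np.c_[np.full(V.size,u),V.ravel(),Z.ravel()]))
        q=q[q[:,1]>240.5]
        c=np.array([mc(J[...,k],q.T,order=1).mean() for k in range(3)]) if len(q) else 0
        print('side',n,u,len(q),np.round(c))
print('side counter near',np.median(J[300:330,262:275].reshape(-1,3),0),'bg top',np.median(I[215:225,300:330].reshape(-1,3),0))
E
```

```text
pink
   -14 [194. 147.  83.] r/g 1.32 r/b 2.35
   -12 [196. 148.  84.] r/g 1.32 r/b 2.32
   -10 [183. 140.  84.] r/g 1.31 r/b 2.17
   -8 [155. 120.  84.] r/g 1.29 r/b 1.84
   -6 [126. 101.  85.] r/g 1.25 r/b 1.48
   -4 [109.  90.  84.] r/g 1.21 r/b 1.31
   -2 [102.  87.  80.] r/g 1.18 r/b 1.27
   0 [110.  97.  88.] r/g 1.13 r/b 1.25
   2 [141. 129. 115.] r/g 1.09 r/b 1.22
   4 [181. 170. 154.] r/g 1.06 r/b 1.17
   6 [204. 196. 183.] r/g 1.04 r/b 1.11
   8 [214. 210. 202.] r/g 1.02 r/b 1.06
   10 [218. 216. 209.] r/g 1.01 r/b 1.04
   12 [218. 216. 210.] r/g 1.01 r/b 1.04
   14 [218. 216. 209.] r/g 1.01 r/b 1.04
cream
   -14 [189. 151. 108.] r/g 1.25 r/b 1.74
   -12 [209. 154.  87.] r/g 1.36 r/b 2.40
   -10 [222. 164.  87.] r/g 1.35 r/b 2.55
   -8 [223. 167.  91.] r/g 1.33 r/b 2.44
   -6 [193. 150.  90.] r/g 1.29 r/b 2.13
   -4 [144. 120.  86.] r/g 1.19 r/b 1.66
   -2 [115. 105.  86.] r/g 1.10 r/b 1.34
   0 [122. 111.  92.] r/g 1.10 r/b 1.32
   2 [159. 139. 110.] r/g 1.15 r/b 1.45
   4 [199. 163. 119.] r/g 1.22 r/b 1.68
   6 [214. 170. 122.] r/g 1.26 r/b 1.76
   8 [213. 186. 155.] r/g 
[... 248 characters left out ...]
.] r/g 1.46 r/b 3.28
   -8 [217. 151.  75.] r/g 1.44 r/b 2.88
   -6 [180. 133.  84.] r/g 1.35 r/b 2.15
   -4 [132. 113.  94.] r/g 1.17 r/b 1.40
   -2 [111. 106. 101.] r/g 1.05 r/b 1.10
   0 [125. 116. 106.] r/g 1.08 r/b 1.18
   2 [165. 142. 116.] r/g 1.16 r/b 1.43
   4 [207. 167. 121.] r/g 1.24 r/b 1.71
   6 [223. 177. 127.] r/g 1.26 r/b 1.76
   8 [215. 188. 157.] r/g 1.15 r/b 1.38
   10 [211. 203. 191.] r/g 1.04 r/b 1.10
   12 [213. 211. 206.] r/g 1.01 r/b 1.03
   14 [215. 213. 208.] r/g 1.01 r/b 1.03
side pink -2 1 [93. 88. 83.]
side pink 4 47 [130. 117. 104.]
side white -2 48 [106.  95.  89.]
side white 4 48 [105.  98.  92.]
side counter near [178.  149.  106.5] bg top [214.  210.5 202. ]
```

Request:
apply_moves([
  {"hand": -1, "delta_pos": [0, 0, 4], "yaw": 0},
  {"hand": -1, "delta_pos": [0, 0, 8], "yaw": 0},
  {"hand": -1, "delta_pos": [0, 0, 12], "yaw": 0},
  {"hand": -1, "delta_pos": [0, 0, 16], "yaw": 0},
  {"hand": -1, "delta_pos": [0, 0, 20], "yaw": 0},
  {"hand": -1, "delta_pos": [0, 0, 22], "yaw": 0},
  {"hand": -1, "delta_pos": [0, 0, 22], "yaw": 0},
  {"hand": -1, "delta_pos": [0, 0, 22], "yaw": 0},
])

```text
clock: 9.92
position: [517.6, -288.6, 129.2]
ee_rot: [-0.559, 0.829, 0.0, -0.0]
contact_force: [-0.4, 0.3, -1.0]
gripper_width: 20.3
grasp_force: 62.6
```

```bash
python3 - <<'E'
from h import *
togo(517.5,-289,128,-.391+np.pi)
s=imaging.get_image('side'); t=imaging.get_image('top'); P=read_state()['position']
for c,n in((s,'side'),(t,'top')):
  print(n,'origin?',proj(c,[P-[0,0,87]])[0])
  for q in('badge','clip','tip_front','tip_back','pink_card'): print(n,q,[(np.round(d['location'],1).tolist(),round(d['score'],2)) for d in nets.pinpoint(n,q)[:2]])
z=lambda i:cv2.resize(i[:,:,::-1],None,fx=10,fy=10,interpolation=cv2.INTER_CUBIC)
cv2.imwrite('pics/a6.png',np.hstack([z(s['pixels'][250:310,225:265]),z(t['pixels'][185:245,308:348])]))
E
```

```text
clock 9.92 pos [ 517.6 -288.6  129.2] ytool 2.758 q [-0.24  0.45 -0.24  0.   -0.88 -0.15] F [-0.4  0.3 -1. ] w 20.3 62.6
  go [ 0.4 -0.   1.2] yaw 0.007
side origin? [282.94706846 236.53117362]
side badge [([262.9, 234.0], 0.25)]
side clip [([282.0, 233.7], 0.58)]
side tip_front []
side tip_back [([285.7, 241.0], 0.63)]
side pink_card [([296.5, 238.3], 0.46)]
top origin? [206.81866438 329.28481589]
top badge [([216.2, 328.5], 0.41)]
top clip [([207.6, 327.8], 0.53)]
top tip_front [([211.7, 330.4], 0.59)]
top tip_back []
top pink_card [([208.4, 328.8], 0.53)]
```

View pics/a6.png

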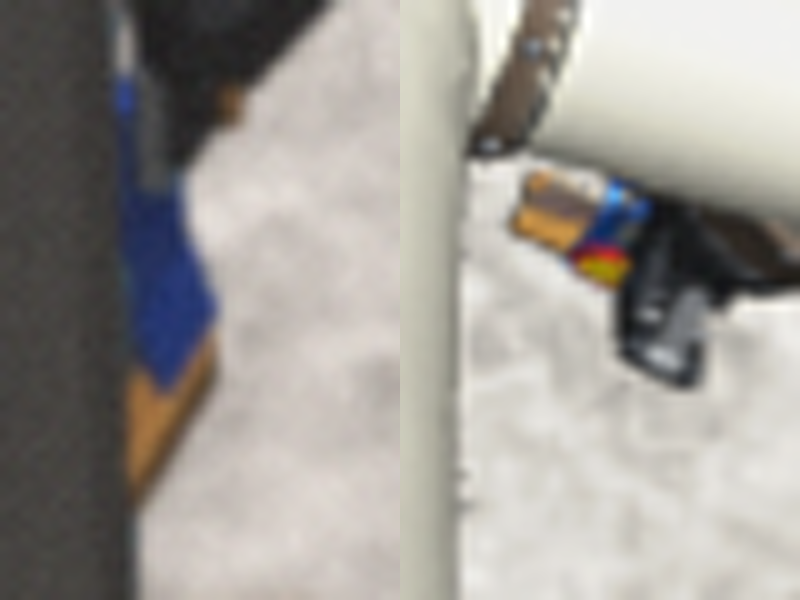

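```bash
python3 - <<'E'
from fit import *
s=imaging.get_image('side'); t=imaging.get_image('top')
for py in(-289,-291,-293.6):
  for u in(15,18):
    q=np.array([517.6+u*.925-14*.378, py-u*.378-14*.925])
    o,d=ray(s,(288.6,241.05)); k=(q[1]-o[1])/d[1]; p=o+k*d; print(py,u,q,'->',np.round(p,1))
# did the stand move? side block wood fit now vs before
J=cv2.imread('pics/side0.png')[:,:,::-1].astype(float)
for r0,r1 in((286,300),): print('side diff',np.abs(J-s['pixels'])[290:302,240:250].mean(), 'bg',np.abs(J-s['pixels'])[300:330,262:280].mean())
togo(517.5,-289,128,-.391+np.pi)
E
```

```text
-289 15 [ 526.183 -307.62 ] -> [ 529.4 -307.6   45.8]
-289 18 [ 528.958 -308.754] -> [ 529.5 -308.8   47.2]
-291 15 [ 526.183 -309.62 ] -> [ 529.6 -309.6   48.2]
-291 18 [ 528.958 -310.754] -> [ 529.7 -310.8   49.6]
-293.6 15 [ 526.183 -312.22 ] -> [ 529.8 -312.2   51.3]
-293.6 18 [ 528.958 -313.354] -> [ 529.9 -313.4   52.7]
side diff 2.95 bg 3.019135802469136
clock 10.62 pos [ 517.7 -288.6  129.3] ytool 2.758 q [-0.24  0.45 -0.24 -0.   -0.88 -0.15] F [-0.1  0.2 -0.5] w 20.5 62.6
  go [ 0.4 -0.   1.3] yaw 0.007
```

Request:
apply_moves([
  {"hand": -1, "delta_pos": [0, 0, 2], "yaw": 0},
  {"hand": -1, "delta_pos": [0, 0, 4], "yaw": 0},
  {"hand": -1, "delta_pos": [0, 0, 6], "yaw": 0},
  {"hand": -1, "delta_pos": [0, 0, 7], "yaw": 0},
  {"hand": -1, "delta_pos": [0, 0, 7], "yaw": 0},
  {"hand": -1, "delta_pos": [0, 0, 7], "yaw": 0},
  {"hand": -1, "delta_pos": [0, 0, 7], "yaw": 0},
  {"hand": -1, "delta_pos": [0, 0, 7], "yaw": 0},
])

```text
clock: 11.28
position: [517.7, -288.6, 122.4]
ee_rot: [-0.559, 0.829, -0.0, 0.0]
contact_force: [0.1, 0.5, -0.8]
gripper_width: 20.0
grasp_force: 62.6
```

```bash
python3 - <<'E'
from h import *
togo(517.5,-289,122,-.391+np.pi)
s=imaging.get_image('side'); t=imaging.get_image('top')
J=cv2.imread('pics/side0.png')[:,:,::-1].astype(float); I=cv2.imread('pics/top0.png')[:,:,::-1].astype(float)
print('side diff',np.abs(J-s['pixels'])[294:304,240:250].mean())
print('top diff card left end',np.abs(I-t['pixels'])[198:212,318:325].mean(),np.abs(I-t['pixels'])[230:240,318:325].mean())
for u in range(-14,15,2):
    pass
for q in('badge','clip','tip_front','tip_back','pink_card'):
  for n in('side','top'): print(n,q,[(np.round(d['location'],1).tolist(),round(d['score'],2)) for d in nets.pinpoint(n,q)[:1]])
a=s['pixels'].astype(int); b=(a[...,2]>a[...,0]+25); rows=np.where(b[270:300,238:250].any(1))[0]+270; print('lowest blue row',rows.max() if len(rows) else None)
z=lambda i:cv2.resize(i[:,:,::-1],None,fx=10,fy=10,interpolation=cv2.INTER_CUBIC)
cv2.imwrite('pics/a7.png',np.hstack([z(s['pixels'][250:310,225:265]),z(t['pixels'][185:245,308:348])]))
E
```

```text
clock 11.28 pos [ 517.7 -288.6  122.4] ytool 2.758 q [-0.24  0.46 -0.25  0.   -0.87 -0.15] F [ 0.1  0.5 -0.8] w 20.0 62.6
  go [0.4 0.1 0.4] yaw 0.007
side diff 3.36
top diff card left end 27.4421768707483 3.0476190476190474
side badge [([153.1, 280.8], 0.41)]
top badge [([212.0, 328.3], 0.62)]
side clip [([335.7, 282.7], 0.31)]
top clip [([179.3, 356.9], 0.68)]
side tip_front []
top tip_front [([204.9, 326.7], 0.5)]
side tip_back [([286.1, 242.1], 0.56)]
top tip_back []
side pink_card [([296.4, 237.1], 0.55)]
top pink_card [([177.5, 355.3], 0.48)]
lowest blue row 289
```

```bash
python3 - <<'E'
from fit import *
s=imaging.get_image('side'); t=imaging.get_image('top')
a6=cv2.imread('pics/a6.png')[:,:400,::-1]; a7=cv2.imread('pics/a7.png')[:,:400,::-1]
for n,i in(('a6',a6),('a7',a7)):
    i=i.astype(int); b=(i[...,2]>i[...,0]+10); b[:,:135]=0; r=np.where(b.any(1))[0]; print(n,'lowest blue',250+(r.max()+.5)/10-.5, 'at col',225+(np.where(b[r.max()])[0].mean()+.5)/10-.5)
I=cv2.imread('pics/top0.png')[:,:,::-1].astype(float); D=np.abs(I-t['pixels']).mean(2)
print(np.round(D[198:214,314:330]).astype(int))
E
```

```text
a6 lowest blue 288.15 at col 241.1
a7 lowest blue 290.25 at col 241.35
[[108 143 141 149 145 135 130  68  62  54  47  49  51  48  40  34]
 [133 130  81 140 156 150 100  79  82  71  64  67  64  60  51  48]
 [145 141 116 135 133 104  81  96  97  87  84  85  84  75  67  63]
 [ 81  55  72  45   6   6  12  42  46  77  88 102 105  98  88  75]
 [ 33   2   4   2   4   1   3   8   7  10  15  43  72  93 113 100]
 [ 28   1   1   1   1   4   1   2   0   1   1   5  10  27  87  88]
 [ 38   4   1   2   4   4   3   1   2   0   1   1   9  27  32  71]
 [  7   1   3   2   3   2   3   1   1   2   2   2   3  21  51  71]
 [  2   1   4   4   5   2   4   2   3   2   2   2   2  29  50  27]
 [  2   2   5   5   2   3   2   3   3   4   1   2   8  46  46  37]
 [  2   3   4   4   5   3   3   1   2   1   5  28  70  82  56  37]
 [  4   0   3   4   4   2   4   4   1   5  29  75  83  80  69  59]
 [  2   2   3   4   2   3   3   5   2   3  39  39  46  50  47  62]
 [  3   0   4   3   6   4   2   2   2  16  94  67  74  52  22  35]
 [  0   1   3   5   4   5   3   2   0   1  18  76  88  76  53  38]
 [  2   0   2   4   2   4   3   4   2   0   2  13  48  75  97 129]]
```

```bash
python3 -c "
from bench import workorder; print(workorder.job_done())"
```

```text
the job is handed in; nothing more can be done
None
```

I handed the job in at about 11.5 s with the clip held open astride the pink card's top edge. By my image estimates the jaw tips are about 14–19 mm below the edge, and the stand had not moved. I judged the robot-facing side to be the printed one from its pink tint in the top view, and the badge is on that side. I could not view a picture of the final pose because the picture limit was used up, and the judge returned no result.

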